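# Set the storeroom fan timer

## Task

Two timer boxes stand on the storeroom desk; set the one with the yellow knob, which runs the fan. Pull its knob straight up to unlock it, turn it clockwise until its white pointer is at the green mark, push it fully back in and let go. Leave the blue-knobbed timer alone.

Things in the scene. Friction and masses are not known exactly. Their poses are not given: they have to be found in the camera images.
- yellow_grip (a point): Grip point on the vertical axis of the yellow knob: a disc 60 mm across, 8 thick, under an upright bar grip 48 long, 16 thick, 36 tall. It lies 24 mm above the disc, 12 below the bar's top, 102 above the desk when in. x: level, along the bar to the end with the white pointer line; y: across the bar; z up. It turns and rises with the knob, which tops a fixed white box, 120 x 120 mm, 60 high.
- yellow_pull (a joint): How far the yellow knob is pulled up, in m: 0 fully in, 0.016 fully out (end stop). It moves straight up with 3 N of friction and stays where left, showing a red shaft. Below about 0.009 a stop block keeps it from turning away from the grey mark, and between the marks from going in.
- yellow_dial (a joint): Turn of the yellow knob, in rad, clockwise from above: 0 = pointer at the grey mark on the box top, 1.30 = at the green mark, 75 degrees further. Stops at -0.22 and 1.52; starts within 0.15 of 0. Turns easily (0.03 N m), stays where left. Pushed in, it has about 0.22 rad of play either side of a mark.
- blue_timer: The other timer: the same fixed box and knob, but the knob is blue; the two may stand in each other's place. Origin at the centre of the box's underside, on the desk; x axis towards its grey mark, z up. Leave it alone.
There are look-alikes about, which are no part of the job. Leave any orange or turquoise look-alike of the part that bears yellow_grip alone.

How it is judged:
On the way, in this order (a step that is already met when the one before it is completed fails the run):
1. the yellow knob is pulled up clear of its lock (by 10 mm or more) while still at the grey mark (value of joint yellow_pull above 0.01 m and value of joint yellow_dial below 0.35 rad), for 0.05 s.
2. still out, the yellow knob is turned to within 15 degrees of the green mark (value of joint yellow_pull above 0.006 m and value of joint yellow_dial above 1.04 rad), for 0.05 s.
At the end, for the whole second after the job is handed in: The yellow knob is pushed in to within 3 mm of fully home, its pointer within 15 degrees of the green mark (value of joint yellow_pull below 0.003 m and value of joint yellow_dial between 1.04 and 1.56 rad); the robot touches nothing.
It fails at once if the blue-knobbed timer is pushed or pulled (more than 2 N) (contact force between any of the fingers, the arm and blue_timer above 2 N).
It also fails if it takes over 32 s, if anything falls off the work surface, if the arm or the gripper's body presses on something with over 40 N, if the wrist force passes 120 N, or if a joint passes its speed limit or range.

## Robot

A 6-joint arm with a two-finger parallel gripper is mounted at the origin on the work surface. World frame = base frame: x ahead of the robot, y to its left, z up, the work surface at z = 0. Lengths are in m, angles in rad, forces in N, time in s.
With the tool pointing down it reaches from about 0.425 to 0.95 m from the base axis. Payload 3.5 kg.
Tool frame: the origin (TCP) lies midway between the tips of the shut fingers; the grasp point (between the pads) lies 19 mm behind it; z points along the fingers, y is the line along which they close (so a half turn about z gives the same grasp; the last joint's range is limited). The gripper opens to 85 mm and grips with 20 to 120 N. Pads are 22 mm wide; open, the fingers measure 114 mm over their backs; the gripper's body (76 mm by 85 mm) begins 54 mm behind the grasp point. The pads swing forward as they close: fully open they stand 13 mm farther back than shut.
Start: joints at [-1.285, 0.286, 1.577, -0, 1.279, -0.15], TCP at [0.285, -0.612, 0.231] pointing down, gripper open.
Joint ranges: [-2.77, 2.77], [-0.9, 2.22], [0.21, 2.48], [-1.53, 4.67], [0.24, 2.81], [-2.84, 2.84]. Speed limits (rad/s): [2.79, 2.79, 3.14, 3.14, 3.14, 3.14].

## Interface

Orientations are given as a unit quaternion [w, x, y, z].
In Python, from cell import get_obs, capture, job_done gives the robot as it stands.
- The arm moves only by the tool step_arm, never from a script. Its argument "targets" is a list of rows, each an object of numbers: "x", "y", "z": the shift along the tool's x, y, z scaled (see below); "turn": the turn about the tool's z scaled (see below); "grip": the opening, from 0 (shut) to 1 (fully open). In form: [{"x": .., "y": .., "z": .., "turn": .., "grip": ..}, ...]. A call has 1 to 8 rows; each row shifts and turns the commanded pose from where the row before left it, along the tool's axes as they then stand; what a row does not reach is not made up. The controller multiplies each number of a shift by 2.5 cm and each number of a turn by pi rad. A row lasts 1/12 s, in which the tool goes at most 41.7 mm and 7.16 degrees, less where a joint would pass 70% of its speed; a pose out of reach is approached as far as the arm can. A call with a number of a shift or a turn outside -1 to 1 is refused whole. A call with a gripper value outside its range is refused whole. The fingers move at their own pace and stop on an object; the grip force is fixed at half the most. Time passes only in rows, so rows that do not move let the fingers close. It gives the time, the measured TCP pose, the force, the opening and the grip force at its end, in the units of the state.
- get_obs(): the state, without advancing time (a new reading comes with each control period).
- capture(name): name is "side" or "top"; returns a dict with "image" (420x560x3 uint8, blue, green, red), "vertical_fov" (degrees; the focal length in pixels is half the picture's height over the tangent of half this angle, whatever the lens; pixels are square), "cx", "cy" (the principal point, pixels), "cam_to_world" (4x4, takes a point from camera to world coordinates). Camera axes: x right, y down, z forward; pixel columns grow to the right and rows downward; lengths in m; the calibration is good to about 2 mm. A picture is of the moment at which its call begins. There is no depth.
- job_done(): hands the job in; it is judged then, once.
The state is a dict: "clock": time; "joints": joint angles; "dq": joint speeds; "tau": joint torques, N m; "position": TCP position; "ee_rot": TCP orientation; "ft_force": force on the tool from outside, world axes, zero at the start; "torque": the same for the moment, N m; "gripper_width": opening from 0.0 (shut) to 1.0 (fully open); "finger_force": force on a finger pad.
Only numpy, scipy, OpenCV 4.12 (cv2) and the standard library are available. Lean on these libraries where they do the work, as an engineer would, in place of code of your own. Each camera call takes 0.05 s, during which the arm holds its last target. There are 200 camera calls.

## Working session

There is one attempt and no reset: what is moved stays moved. The work goes in short steps, Python scripts to look and compute and a tool call to move; the robot and the scene stay as the last step left them, time stands still between calls to the robot, and variables do not carry over. Pictures are saved under pics/ and viewed, at most 10 in all, crops included, and the job is handed in when it is done.

Besides the shell and the picture viewer there is one more tool, called in YAML: its name, and indented under it one key for each argument. step_arm: Moves the arm, as the interface text tells. Shifts and turns lie within -1 to 1; 1 stands for 2.5 cm of shift or pi rad of turn. Its arguments: {"type":"object","properties":{"targets":{"type":"array","items":{"type":"object","properties":{"x":{"type":"number"},"y":{"type":"number"},"z":{"type":"number"},"turn":{"type":"number"},"grip":{"type":"number"}}}}},"required":["targets"]}

```bash
mkdir -p pics; python3 - <<'E'
from cell import *
import cv2,numpy as np
for n in("top","side"):
    c=capture(n);cv2.imwrite(f"pics/{n}0.png",c["image"]);np.save(f"{n}_M.npy",c["cam_to_world"]);print(n,c["vertical_fov"],c["cx"],c["cy"],np.round(c["cam_to_world"],3))
o=get_obs();print(o)
E
```

```text
top 56.79012414120702 280.1615222118384 214.42787768626954 [[-0.025 -0.997  0.078  0.418]
 [-0.999  0.022 -0.037 -0.02 ]
 [ 0.035 -0.079 -0.996  1.005]
 [ 0.     0.     0.     1.   ]]
side 48.727546472716995 281.14695073433074 213.40052771385874 [[-0.967 -0.155  0.204  0.319]
 [-0.255  0.648 -0.718  0.632]
 [-0.021 -0.746 -0.666  0.701]
 [ 0.     0.     0.     1.   ]]
{'clock': 0.1, 'joints': array([-1.28497879e+00,  2.87118168e-01,  1.57804525e+00, -1.51517349e-05,
        1.27858610e+00, -1.49997861e-01]), 'dq': array([-1.27372660e-05, -1.17033387e-03, -4.55344465e-03,  1.88152899e-03,
        4.59256001e-04,  1.63074657e-03]), 'tau': array([ 1.41307100e-03, -4.07297230e+01, -2.93699741e+01, -1.25263109e-04,
        3.41068851e-03, -8.74308796e-06]), 'position': array([ 0.28480569, -0.61131442,  0.23005016]), 'ee_rot': array([-1.07545660e-03,  9.76350874e-01,  2.16189287e-01, -8.04156823e-05]), 'ft_force': array([-0.30628932,  0.21419532,  0.29521439]), 'torque': array([ 0.02768779, -0.02766065, -0.00313551]), 'finger_force': 0.0, 'gripper_width': 0.9981840802534144}
```

View pics/top0.png

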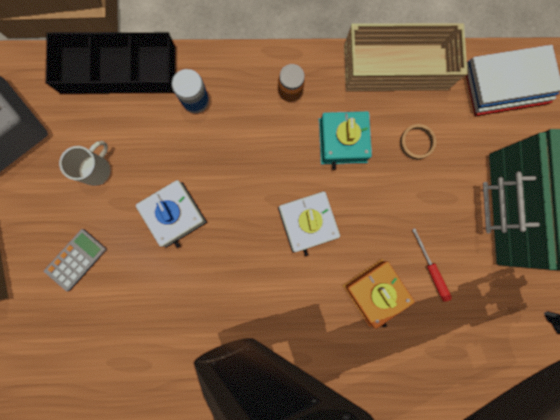

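View pics/side0.png

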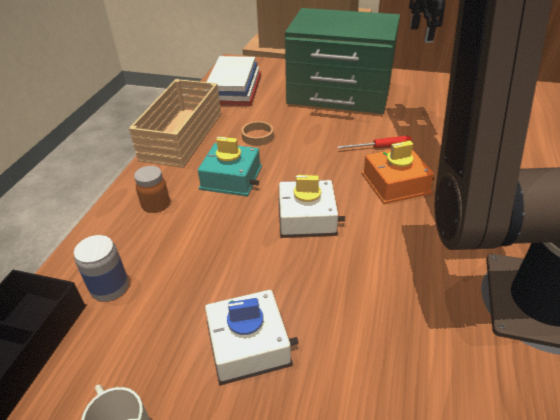

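The top view shows the target, a white box with a yellow knob, at about (310,221). In the side view it is at about (308,190). The look-alikes are orange (384,296) and turquoise (349,132), and the blue timer is at (168,212). Next I'll measure the knob.

```bash
cat > h.py <<'E'
import cv2,numpy as np
from cell import *
def cam(n):
    c=capture(n);f=210/np.tan(np.radians(c["vertical_fov"]/2));return c,f
def ray(c,f,u,v):
    M=np.array(c["cam_to_world"]);d=M[:3,:3]@np.array([(u-c["cx"])/f,(v-c["cy"])/f,1]);return M[:3,3],d
def onz(c,f,u,v,z):
    o,d=ray(c,f,u,v);return o+d*(z-o[2])/d[2]
E
python3 - <<'E'
from h import *
crops=[]
for n,(u,v) in(("top",(310,221)),("side",(308,195))):
    c,f=cam(n);im=c["image"];hsv=cv2.cvtColor(im,cv2.COLOR_BGR2HSV)
    m=cv2.inRange(hsv,(22,110,60),(36,255,255));w=np.zeros_like(m);w[v-32:v+32,u-32:u+32]=255;m&=w
    y,x=np.nonzero(m);print(n,len(x),x.min(),x.max(),y.min(),y.max(),x.mean(),y.mean())
    g=cv2.inRange(hsv,(40,80,40),(80,255,255))&w;gy,gx=np.nonzero(g)
    if len(gx):print(" green",gx.mean(),gy.mean(),onz(c,f,gx.mean(),gy.mean(),.06))
    if n=="top":print(onz(c,f,x.mean(),y.mean(),.078))
    crops.append(cv2.resize(im[v-32:v+32,u-32:u+32],(400,400),interpolation=cv2.INTER_CUBIC))
cv2.imwrite("pics/crop0.png",np.hstack(crops))
E
```

```text
top 359 299 321 210 232 309.9275766016713 221.47353760445682
 green 324.6 210.8 [ 0.49885217 -0.16437462  0.06      ]
[ 0.47239593 -0.12541575  0.078     ]
side 297 294 320 175 199 307.1885521885522 189.5016835016835
```

View pics/crop0.png

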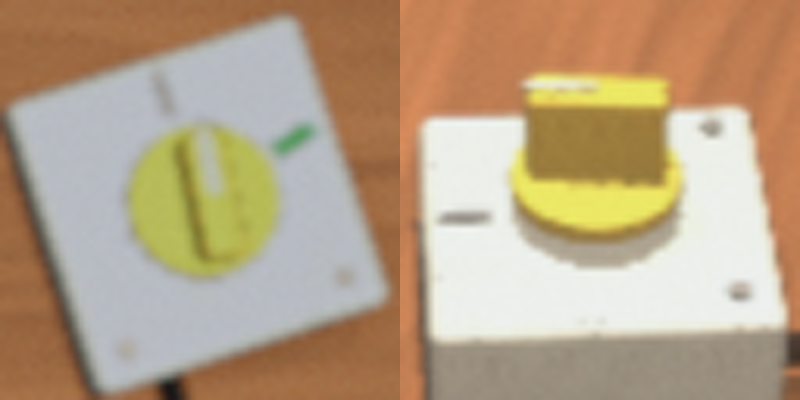

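The crop shows the disc centred at about crop (203,200). The bar top runs from about (203,125), the end with the white pointer, to (226,250). The grey mark is at (163,92) and the green mark at (295,139).

```bash
python3 - <<'E'
from h import *
c,f=cam("top");P=lambda a,b,z:onz(c,f,278-.42+a/6.25,189-.42+b/6.25,z)
ctr=P(203,200,.076);a=P(203,125,.114);b=P(226,250,.114);gy=P(163,92,.06);gr=P(295,139,.06)
box=np.mean([P(5,103,.06),P(292,15,.06),P(388,293,.06),P(100,395,.06)],0)
an=lambda v:np.degrees(np.arctan2(v[1],v[0]))
print("disc",ctr,"bar mid",(a+b)/2,"box",box,"len",np.linalg.norm(a-b))
print("bar ang",an(a-b),"grey",an(gy-box),"green",an(gr-box), "white line", an(P(203,125,.114)-P(213,195,.114)))
# side view disc/bar top centre
c,f=cam("side");Q=lambda a,b,z:onz(c,f,276-.42+(a-400)/6.25,163-.42+b/6.25,z)
print("side bar ends",Q(525,90,.114),Q(668,90,.114),"disc",Q(597,178,.078))
from scipy.spatial.transform import Rotation as R
q=get_obs()["ee_rot"];print(R.from_quat(np.roll(q,-1)).as_matrix().round(3),get_obs()["clock"])
E
```

```text
disc [ 0.47465656 -0.12602819  0.076     ] bar mid [ 0.47691259 -0.12609904  0.114     ] box [ 0.47538881 -0.12532042  0.06      ] len 0.046952086135516144
bar ang 8.661717886007727 grey 15.461580439007612 green -59.3499976762216 white line 6.361564075042278
side bar ends [ 0.49872603 -0.11825641  0.114     ] [ 0.45242873 -0.12910529  0.114     ] disc [ 0.47438235 -0.12184763  0.078     ]
[[ 0.907  0.422 -0.   ]
 [ 0.422 -0.907  0.001]
 [ 0.    -0.001 -1.   ]] 0.3
```

step_arm:
  targets:
    - {"x": 0.94,"y": -0.9,"z": 0,"turn": 0,"grip": 1}
    - {"x": 0.94,"y": -0.9,"z": 0,"turn": 0,"grip": 1}
    - {"x": 0.94,"y": -0.9,"z": 0,"turn": 0,"grip": 1}
    - {"x": 0.94,"y": -0.9,"z": 0,"turn": 0,"grip": 1}
    - {"x": 0.94,"y": -0.9,"z": 0,"turn": 0,"grip": 1}
    - {"x": 0.94,"y": -0.9,"z": 0,"turn": 0,"grip": 1}
    - {"x": 0.94,"y": -0.9,"z": 0,"turn": 0,"grip": 1}
    - {"x": 0.94,"y": -0.9,"z": 0,"turn": 0,"grip": 1}

```text
clock: 0.97
position: [0.3797, -0.3678, 0.2314]
ee_rot: [0.0, 0.976, 0.216, 0.0]
ft_force: [1.0, 0.8, -0.2]
gripper_width: 0.999
finger_force: 0.0
```

step_arm:
  targets:
    - {"x": 0.94,"y": -0.9,"z": 0,"turn": 0,"grip": 1}
    - {"x": 0.94,"y": -0.9,"z": 0,"turn": 0,"grip": 1}
    - {"x": 0.94,"y": -0.9,"z": 0,"turn": 0,"grip": 1}
    - {"x": 0.94,"y": -0.9,"z": 0,"turn": 0,"grip": 1}
    - {"x": 0.94,"y": -0.9,"z": 0,"turn": 0,"grip": 1}
    - {"x": 0.94,"y": -0.9,"z": 0,"turn": 0.028,"grip": 1}
    - {"x": 0.94,"y": -0.9,"z": 0,"turn": 0.028,"grip": 1}
    - {"x": 0.94,"y": -0.9,"z": 0,"turn": 0.028,"grip": 1}

```text
clock: 1.63
position: [0.4817, -0.1288, 0.2316]
ee_rot: [0.0, 0.996, 0.084, 0.0]
ft_force: [0.6, -1.2, 0.4]
gripper_width: 1.001
finger_force: 0.0
```

```bash
cat >> h.py <<'E'
from scipy.spatial.transform import Rotation as R
def rel(tx,ty):
    o=get_obs();M=R.from_quat(np.roll(o["ee_rot"],-1)).as_matrix();p=o["position"]
    d=M.T@np.array([tx-p[0],ty-p[1],0])/.025
    print(o["clock"],p.round(4),"xang",np.degrees(np.arctan2(M[1,0],M[0,0])).round(1),"shift units",d.round(3),"q",o["joints"].round(2),"F",o["ft_force"].round(1),"w",o["gripper_width"],o["finger_force"])
E
python3 -c "
from h import *
rel(.475,-.125)"
```

```text
1.6333 [ 0.4817 -0.1288  0.2316] xang 9.6 shift units [-0.24  -0.193 -0.   ] q [-0.46 -0.11  2.   -0.    1.25  0.94] F [ 0.6 -1.2  0.4] w 1.0010710790969348 0.0
```

step_arm:
  targets:
    - {"x": -0.24,"y": -0.19,"z": 0.8,"turn": 0,"grip": 1}
    - {"x": 0,"y": 0,"z": 1,"turn": 0,"grip": 0.8}
    - {"x": 0,"y": 0,"z": 1,"turn": 0,"grip": 0.6}
    - {"x": 0,"y": 0,"z": 1,"turn": 0,"grip": 0.6}
    - {"x": 0,"y": 0,"z": 0,"turn": 0,"grip": 0.6}
    - {"x": 0,"y": 0,"z": 0,"turn": 0,"grip": 0.6}

```text
clock: 2.13
position: [0.4739, -0.1263, 0.1353]
ee_rot: [-0.001, 0.996, 0.086, -0.001]
ft_force: [0.1, -0.4, 0.6]
gripper_width: 0.602
finger_force: 0.0
```

```bash
python3 -c "
from h import *
rel(.475,-.125)
c,f=cam('top');s,_=cam('side')
cv2.imwrite('pics/c1.png',np.hstack([cv2.resize(c['image'][170:270,260:360],(400,400)),cv2.resize(s['image'][120:230,250:360],(400,400))]))"
```

```text
2.1333 [ 0.4739 -0.1263  0.1353] xang 9.9 shift units [ 0.051 -0.045 -0.   ] q [-0.47 -0.02  2.1   0.    1.06  0.93] F [ 0.1 -0.4  0.6] w 0.6018251471879472 0.0
```

View pics/c1.png

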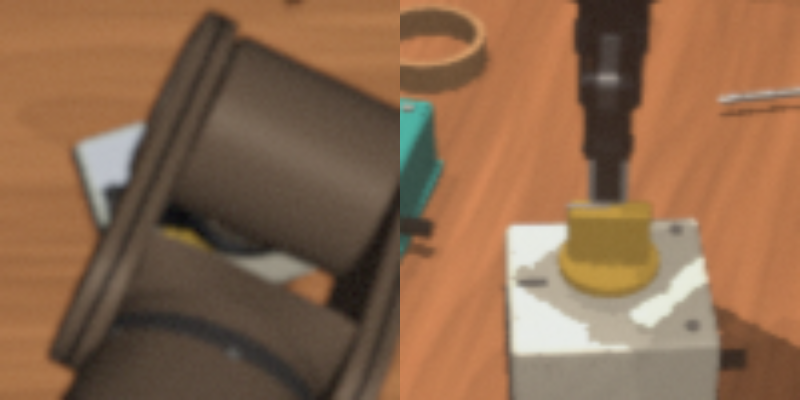

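The side view shows the fingers at about (608,180), lined up over the knob's bar. I'll go down and close.

step_arm:
  targets:
    - {"x": 0.03,"y": -0.04,"z": 0.7,"turn": 0,"grip": 0.6}
    - {"x": 0,"y": 0,"z": 0.7,"turn": 0,"grip": 0.6}
    - {"x": 0,"y": 0,"z": 0.56,"turn": 0,"grip": 0.5}
    - {"x": 0,"y": 0,"z": 0,"turn": 0,"grip": 0.3}
    - {"x": 0,"y": 0,"z": 0,"turn": 0,"grip": 0}
    - {"x": 0,"y": 0,"z": 0,"turn": 0,"grip": 0}
    - {"x": 0,"y": 0,"z": 0,"turn": 0,"grip": 0}
    - {"x": 0,"y": 0,"z": 0,"turn": 0,"grip": 0}

```text
clock: 2.9
position: [0.4765, -0.1264, 0.0891]
ee_rot: [0.001, 0.996, 0.086, 0.001]
ft_force: [-0.9, -0.4, 1.8]
gripper_width: 0.174
finger_force: 60.3
```

```bash
python3 -c "
from h import *
rel(.475,-.125);print(get_obs()['torque'])"
```

```text
2.9 [ 0.4765 -0.1264  0.0891] xang 9.9 shift units [-0.048 -0.065 -0.   ] q [-0.47  0.05  2.13 -0.    0.96  0.93] F [-0.9 -0.4  1.8] w 0.17351457400782694 60.33600211143494
[-0.03015504  0.16580759  0.01274748]
```

step_arm:
  targets:
    - {"x": 0,"y": 0,"z": -0.15,"turn": 0,"grip": 0}
    - {"x": 0,"y": 0,"z": -0.2,"turn": 0,"grip": 0}
    - {"x": 0,"y": 0,"z": -0.19,"turn": 0,"grip": 0}
    - {"x": 0,"y": 0,"z": 0,"turn": 0,"grip": 0}
    - {"x": 0,"y": 0,"z": 0,"turn": 0,"grip": 0}

```text
clock: 3.32
position: [0.4764, -0.1263, 0.1023]
ee_rot: [0.001, 0.996, 0.086, 0.001]
ft_force: [1.2, -2.6, 2.4]
gripper_width: 0.175
finger_force: 60.3
```

```bash
python3 -c "
from h import *
rel(.475,-.125);s,_=cam('side')
cv2.imwrite('pics/c2.png',cv2.resize(s['image'][140:240,260:360],(500,500)))"
```

```text
3.3167 [ 0.4764 -0.1263  0.1023] xang 9.9 shift units [-0.045 -0.062 -0.   ] q [-0.47  0.03  2.12 -0.    0.99  0.93] F [ 1.2 -2.6  2.4] w 0.1745738473262007 60.29240369796753
```

View pics/c2.png

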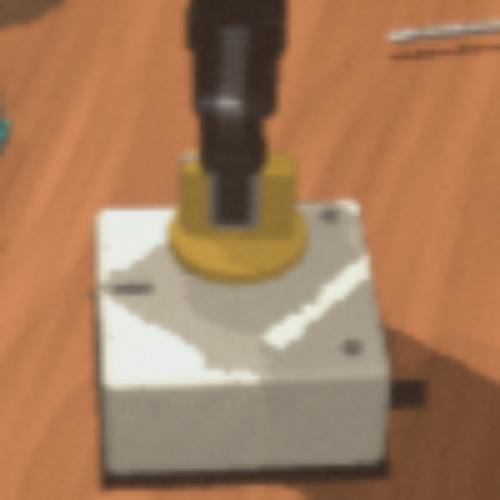

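The disc's bottom edge has risen about 4.5 px (from 200.5 to 196 in the side image), which is about 13 mm, so the knob is unlocked. Next I'll turn it clockwise.

step_arm:
  targets:
    - {"x": 0,"y": 0,"z": 0,"turn": 0.03,"grip": 0}
    - {"x": 0,"y": 0,"z": 0,"turn": 0.03,"grip": 0}
    - {"x": 0,"y": 0,"z": 0,"turn": 0.03,"grip": 0}
    - {"x": 0,"y": 0,"z": 0,"turn": 0.03,"grip": 0}
    - {"x": 0,"y": 0,"z": 0,"turn": 0.03,"grip": 0}
    - {"x": 0,"y": 0,"z": 0,"turn": 0.03,"grip": 0}

```text
clock: 3.87
position: [0.4763, -0.1271, 0.102]
ee_rot: [0.001, 0.98, -0.197, 0.001]
ft_force: [1.4, -5.1, 2.4]
gripper_width: 0.174
finger_force: 60.5
```

```bash
python3 -c "
from h import *
rel(.475,-.125);print(get_obs()['torque'])"
```

```text
3.8667 [ 0.4763 -0.1271  0.102 ] xang -22.8 shift units [-0.081 -0.057 -0.   ] q [-0.47  0.03  2.12 -0.    0.99  1.5 ] F [ 1.4 -5.1  2.4] w 0.1736926931789883 60.46960473060608
[-0.9266183  -0.18813718  0.02099076]
```

step_arm:
  targets:
    - {"x": 0,"y": 0,"z": 0,"turn": 0.03,"grip": 0}
    - {"x": 0,"y": 0,"z": 0,"turn": 0.03,"grip": 0}
    - {"x": 0,"y": 0,"z": 0,"turn": 0.03,"grip": 0}
    - {"x": 0,"y": 0,"z": 0,"turn": 0.03,"grip": 0}
    - {"x": 0,"y": 0,"z": 0,"turn": 0.03,"grip": 0}
    - {"x": 0,"y": 0,"z": 0,"turn": 0.03,"grip": 0}
    - {"x": 0,"y": 0,"z": 0,"turn": 0.02,"grip": 0}
    - {"x": 0,"y": 0,"z": 0,"turn": 0,"grip": 0}

```text
clock: 4.53
position: [0.4758, -0.1277, 0.1018]
ee_rot: [0.002, 0.872, -0.489, 0.001]
ft_force: [0.2, -7.0, 2.1]
gripper_width: 0.175
finger_force: 60.5
```

```bash
python3 -c "
from h import *
rel(.475,-.125);print(get_obs()['torque']);s,_=cam('side')
cv2.imwrite('pics/c3.png',cv2.resize(s['image'][140:240,260:360],(500,500)))"
```

```text
4.5333 [ 0.4758 -0.1277  0.1018] xang -58.6 shift units [-0.109 -0.031 -0.001] q [-0.47  0.03  2.12 -0.    0.99  2.13] F [ 0.2 -7.   2.1] w 0.17521853382530841 60.471768379211426
[-1.23443845  0.10225744 -0.01951182]
```

View pics/c3.png

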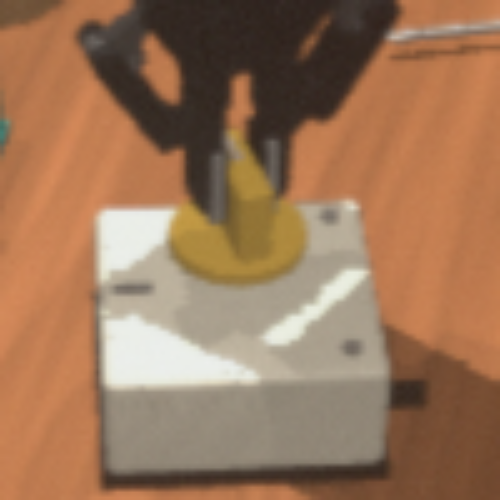

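The bar now points away from the camera, towards the green mark, with the disc still raised. Next I'll push the knob in.

step_arm:
  targets:
    - {"x": 0,"y": 0,"z": 0.2,"turn": 0,"grip": 0}
    - {"x": 0,"y": 0,"z": 0.2,"turn": 0,"grip": 0}
    - {"x": 0,"y": 0,"z": 0.16,"turn": 0,"grip": 0}
    - {"x": 0,"y": 0,"z": 0,"turn": 0,"grip": 0}
    - {"x": 0,"y": 0,"z": 0,"turn": 0,"grip": 0}

```text
clock: 5.0
position: [0.4759, -0.1278, 0.089]
ee_rot: [0.002, 0.873, -0.488, 0.001]
ft_force: [-3.2, -5.0, 8.4]
gripper_width: 0.176
finger_force: 61.4
```

```bash
python3 -c "
from h import *
rel(.475,-.125);print(get_obs()['torque'])"
```

```text
5.0 [ 0.4759 -0.1278  0.089 ] xang -58.5 shift units [-0.113 -0.028 -0.   ] q [-0.47  0.05  2.12 -0.    0.96  2.13] F [-3.2 -5.   8.4] w 0.1760725905947698 61.38209402561188
[-1.07017709  0.65068499 -0.00358807]
```

step_arm:
  targets:
    - {"x": 0,"y": 0,"z": 0.06,"turn": 0,"grip": 0}
    - {"x": 0,"y": 0,"z": 0.04,"turn": 0,"grip": 0}
    - {"x": 0,"y": 0,"z": 0,"turn": 0,"grip": 0}

```text
clock: 5.25
position: [0.4761, -0.1279, 0.0889]
ee_rot: [0.002, 0.873, -0.488, 0.0]
ft_force: [-8.0, -4.0, 20.8]
gripper_width: 0.173
finger_force: 63.2
```

The knob is at its stop: the force rises with no further motion. I'll unload, then release and retreat.

step_arm:
  targets:
    - {"x": 0,"y": 0,"z": -0.06,"turn": 0,"grip": 0}
    - {"x": 0,"y": 0,"z": 0,"turn": 0,"grip": 0.5}
    - {"x": 0,"y": 0,"z": 0,"turn": 0,"grip": 0.5}
    - {"x": 0,"y": 0,"z": 0,"turn": 0,"grip": 0.5}
    - {"x": 0,"y": 0,"z": 0,"turn": 0,"grip": 0.5}

```text
clock: 5.67
position: [0.4746, -0.125, 0.0849]
ee_rot: [-0.0, 0.872, -0.489, -0.001]
ft_force: [0.1, -0.4, 0.3]
gripper_width: 0.497
finger_force: 0.0
```

step_arm:
  targets:
    - {"x": 0,"y": 0,"z": -0.5,"turn": 0,"grip": 0.5}
    - {"x": 0,"y": 0,"z": -1,"turn": 0,"grip": 0.5}
    - {"x": 0,"y": 0,"z": -1,"turn": 0,"grip": 0.5}
    - {"x": 0,"y": 0,"z": -1,"turn": 0,"grip": 0.5}
    - {"x": 0,"y": 0,"z": -1,"turn": 0,"grip": 0.5}
    - {"x": 0,"y": 0,"z": -1,"turn": 0,"grip": 0.5}
    - {"x": 0,"y": 0,"z": 0,"turn": 0,"grip": 0.5}
    - {"x": 0,"y": 0,"z": 0,"turn": 0,"grip": 0.5}

```text
clock: 6.33
position: [0.4761, -0.1257, 0.2244]
ee_rot: [-0.0, 0.872, -0.489, 0.001]
ft_force: [-0.3, 0.4, -0.7]
gripper_width: 0.498
finger_force: 0.0
```

```bash
python3 -c "
from h import *
rel(.475,-.125);s,_=cam('side')
cv2.imwrite('pics/c4.png',cv2.resize(s['image'][140:240,260:360],(500,500)))"
```

```text
6.3333 [ 0.4761 -0.1257  0.2244] xang -58.5 shift units [-0.047  0.022 -0.   ] q [-0.46 -0.12  2.02  0.    1.24  2.13] F [-0.3  0.4 -0.7] w 0.4978177709487441 0.0
```

View pics/c4.png

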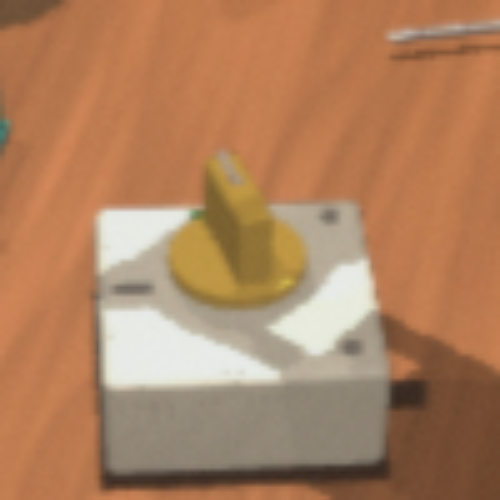

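The knob is fully in, with the disc's bottom edge back at y≈200 px. The white pointer end is at about crop (222,155) and the green mark shows at (196,214). I'll check the angle.

```bash
python3 -c "
from h import *
s,f=cam('side');Q=lambda a,b,z:onz(s,f,259.6+a/5,139.6+b/5,z)
a=Q(222,156,.114);b=Q(256,218,.114);v=a-b;print(a,b,np.linalg.norm(v),np.degrees(np.arctan2(v[1],v[0])))
g=Q(196,214,.06)-[.475,-.125,.06];print(np.degrees(np.arctan2(g[1],g[0])))
rel(.475,-.125)"
```

```text
[ 0.48638627 -0.14325305  0.114     ] [ 0.46354226 -0.10498119  0.114     ] 0.04457111200729259 -59.16752958883204
-57.287858208547824
6.4333 [ 0.4746 -0.1251  0.2215] xang -58.5 shift units [ 0.004 -0.016 -0.   ] q [-0.46 -0.12  2.03  0.    1.24  2.13] F [-0.5 -0.8 -0.3] w 0.49757902559364886 0.0
```

The pointer is at -59°, matching the green mark (-57° to -59°).

```bash
python3 -c "
from cell import *
print(job_done())"
```

```text
the job is handed in; nothing more can be done
None
```

The yellow timer is set and the job is handed in: I pulled its knob up about 13 mm, turned it clockwise so the pointer is within about 2° of the green mark, pushed it back to its stop and let go, and never went near the blue timer; `job_done()` gave no verdict.

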